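# Put the brass pipe fittings away in their stock bins

### The arm

A 6-joint arm with a two-finger parallel gripper is mounted at the origin on the work surface. World frame = base frame: x ahead of the robot, y to its left, z up, the work surface at z = 0. Lengths are in m, angles in rad, forces in N, time in s.
With the tool pointing down it reaches from about 0.375 to 0.9 m from the base axis. Payload 3.1 kg.
Tool frame: the origin (TCP) lies at the centre of the arm's flange, where the gripper is bolted on; the fingertips stand robot.tip_extent ahead of it and the grasp point (between the pads) lies 164 mm ahead of it (robot.tip_extent is the distance from the TCP to the fingertips, in m); z points along the fingers, y is the line along which they close (so a half turn about z gives the same grasp; the last joint's range is limited). The gripper opens to 87 mm and grips with 3 to 60 N. Pads are 19 mm wide; open, the fingers measure 117 mm over their backs; the gripper's body (75 mm by 190 mm) begins 51 mm behind the grasp point.
Start: joints at [0.929, 0.527, 1.433, -0, 1.181, -0.178], TCP at [0.279, 0.559, 0.405] pointing down, gripper open.
Joint ranges: [-3.08, 3.08], [-0.75, 2.2], [0.22, 2.44], [-1.43, 4.57], [0, 2.65], [-2.85, 2.85]. Speed limits (rad/s): [2.79, 2.79, 3.14, 3.14, 3.14, 3.14].

### API

Orientations are given as a unit quaternion [x, y, z, w].
In Python, from rig import get_obs, camera, hand_in, cut_out, robot gives the robot as it stands.
- The arm moves only by the tool step_arm, never from a script. Its argument "rows" is a list of rows, each a list of 6 numbers: the shift along the world's x, y, z in m, then the turn, a rotation vector about the world's x, y, z in degrees. A call has 1 to 12 rows; each row shifts and turns the commanded pose from where the row before left it; what a row does not reach is not made up. A row lasts 1/8 s, in which the tool goes at most 62.5 mm and 10.7 degrees, less where a joint would pass 70% of its speed; a pose out of reach is approached as far as the arm can. A call is refused whole if a number of a shift passes 0.0625 or a number of a turn 10.7, either way. A call with a gripper value outside its range is refused whole. "jaw" is the finger opening in m, from 0 to 0.087, set as the call begins (left out, the last holds). The fingers move at their own pace and stop on an object; "squeeze" is the grip in N (left out, the last holds). Time passes only in rows, so rows that do not move let the fingers close. It gives the time, the measured TCP pose, the force, the opening and the grip force at its end, in the units of the state.
- get_obs(): the state, without advancing time (a new reading comes with each control period).
- camera(name): name is "side" or "top"; returns a dict with "pixels" (400x640x3 uint8, blue, green, red), "depth" (400x640 float32, m along the optical axis (not along the pixel's ray), 0 where there is no reading), "fov_y" (degrees; the focal length in pixels is half the picture's height over the tangent of half this angle, whatever the lens; pixels are square), "cx", "cy" (the principal point, pixels), "k1" (the pictures are not rectified: a ray, as slopes to the right and down, at radius r is drawn at 1 + k1 r^2 times it, then the intrinsics apply), "extrinsics" (4x4, takes a point from camera to world coordinates). Camera axes: x right, y up, looking along -z (the intrinsics and any distortion apply to the point x, -y, -z); pixel columns grow to the right and rows downward; lengths in m; the calibration is good to about 2 mm. A picture is of the moment at which its call begins.
- hand_in(): hands the job in; it is judged then, once.
Trained networks look in the newest picture that a camera, given by its name, has taken for a name from the list of things; names that differ only in an ending like _2 or _b are one class to them, and where a whole thing is asked for, a point or a joint stands for the part that bears it (a point fixed in the world has none). Each returns a list of dicts, best first, with "confidence" (0 to 1); they miss things now and then, are a little off and sometimes report something else, mostly with a low value. They report only what shows in the picture. A call takes as long as a camera call.
- cut_out(label, camera): "region" (400x640 bool, what is visible of it) and "extent" ([centre column, centre row, width, height] in pixels, round what is visible of it).
The state is a dict: "time": time; "q": joint angles; "joint_velocities": joint speeds; "joint_torque": joint torques, N m; "position": TCP position; "tool_rot": TCP orientation; "ft_force": force on the tool from outside, world axes, zero at the start; "moment": the same for the moment, N m; "grip_width": finger opening in m; "grip_force": force on a finger pad.
Only numpy, scipy, OpenCV 4.12 (cv2) and the standard library are available. Lean on these libraries where they do the work, as an engineer would, in place of code of your own. Each camera call takes 0.05 s, during which the arm holds its last target. There are 200 camera calls.

### The job

Put the four brass fittings away, each in its own bin: the tee in the red bin, the elbow in the blue bin, the hexagonal coupling in the yellow bin and the floor flange in the black bin. Set each one down on the bin's floor without dropping it, lying flat and the same way up as you found it. Leave the steel tee and the steel flange where they are on the mat.

Things in the scene. Friction and masses are not known exactly. Their poses are not given: they have to be found in the camera images.
- brass_tee: Brass (yellow metal) pipe tee lying flat on the bench mat, 30 mm high: a straight run, 30 mm diameter, 52 mm long, flat end faces, and a side branch of the same diameter, its end 28 mm from the run's axis. Origin: underside (on the 3 mm mat), below the middle of the run; body x along the run, +y along the branch, z up. Its end faces can be pinched along x. About 0.17 kg
- brass_elbow: Brass 90 degree pipe elbow lying flat on the bench mat, 30 mm high: two legs of 30 mm diameter meeting at a round corner, overall 65 by 65 mm. Origin: underside (on the 3 mm mat), centre of the 65 mm square; the legs' axes cross at (-17.5, -17.5) mm and run from there 50 mm, one along +x and one along +y; z up. A leg can be pinched across, 34 mm from the crossing. About 0.14 kg
- brass_hex: Brass hexagonal coupling standing upright, 30 mm high, 36 mm across flats, dark bore in the top. Origin: centre of its underside (on the 3 mm mat); z up; the normals of the flats lie along x and at 60 and 120 degrees from it. About 0.15 kg
- brass_flange: Brass (yellow metal) floor flange standing on its disc: disc of 60 mm diameter and 6 mm thickness, and above it a round hub of 32 mm diameter up to 36 mm height. Origin: centre of the disc's underside (on the 3 mm mat); z up along the hub. The hub can be pinched from any side. About 0.19 kg
- steel_tee: Steel (grey metal) pipe tee lying flat on the bench mat, 30 mm high: a straight run, 30 mm diameter, 52 mm long, flat end faces, and a side branch of the same diameter, its end 28 mm from the run's axis. Origin: underside (on the 3 mm mat), below the middle of the run; body x along the run, +y along the branch, z up. Its end faces can be pinched along x. About 0.17 kg. To be left alone
- steel_flange: Steel (grey metal) floor flange standing on its disc: disc of 60 mm diameter and 6 mm thickness, and above it a round hub of 32 mm diameter up to 36 mm height. Origin: centre of the disc's underside (on the 3 mm mat); z up along the hub. The hub can be pinched from any side. About 0.19 kg. To be left alone
- bin_red: Red open stock bin, fixed to the bench. Outside 140 mm (body x) by 106 mm (body y), walls and floor 3 mm thick, so inside 134 by 100 mm; walls 50 mm high, but the front (-x) wall and the 35 mm of the side walls next to it only 28 mm high. Origin: centre of its underside, floor surface 3 mm above; z up
- bin_blue: Blue open stock bin, fixed to the bench. Outside 140 mm (body x) by 106 mm (body y), walls and floor 3 mm thick, so inside 134 by 100 mm; walls 50 mm high, but the front (-x) wall and the 35 mm of the side walls next to it only 28 mm high. Origin: centre of its underside, floor surface 3 mm above; z up
- bin_yellow: Yellow open stock bin, fixed to the bench. Outside 140 mm (body x) by 106 mm (body y), walls and floor 3 mm thick, so inside 134 by 100 mm; walls 50 mm high, but the front (-x) wall and the 35 mm of the side walls next to it only 28 mm high. Origin: centre of its underside, floor surface 3 mm above; z up
- bin_black: Black open stock bin, fixed to the bench. Outside 140 mm (body x) by 106 mm (body y), walls and floor 3 mm thick, so inside 134 by 100 mm; walls 50 mm high, but the front (-x) wall and the 35 mm of the side walls next to it only 28 mm high. Origin: centre of its underside, floor surface 3 mm above; z up

How it is judged:
At the end, for the whole second after the job is handed in: Tee in red, elbow in blue, hexagonal coupling in yellow, flange in black: origin within 50 mm (bin x) and 38 mm (bin y) of the bin's centre and under 10 mm above its underside, within 0.2 rad of upright, released, at rest; both steel fittings within 20 mm of their start (x of brass_tee in the frame of bin_red between -0.05 and 0.05 m and y of brass_tee in the frame of bin_red between -0.038 and 0.038 m and z of brass_tee in the frame of bin_red below 0.01 m and angle between each of brass_tee, brass_elbow, brass_hex, brass_flange's own z axis and vertical below 0.2 rad and linear speed of each of brass_tee, brass_elbow, brass_hex, brass_flange below 0.02 m/s and angular speed of each of brass_tee, brass_elbow, brass_hex, brass_flange below 0.2 rad/s and contact force between the fingers and brass_tee below 0.1 N and x of brass_elbow in the frame of bin_blue between -0.05 and 0.05 m and y of brass_elbow in the frame of bin_blue between -0.038 and 0.038 m and z of brass_elbow in the frame of bin_blue below 0.01 m and contact force between the fingers and brass_elbow below 0.1 N and x of brass_hex in the frame of bin_yellow between -0.05 and 0.05 m and y of brass_hex in the frame of bin_yellow between -0.038 and 0.038 m and z of brass_hex in the frame of bin_yellow below 0.01 m and contact force between the fingers and brass_hex below 0.1 N and x of brass_flange in the frame of bin_black between -0.05 and 0.05 m and y of brass_flange in the frame of bin_black between -0.038 and 0.038 m and z of brass_flange in the frame of bin_black below 0.01 m and contact force between the fingers and brass_flange below 0.1 N and distance of each of steel_tee, steel_flange from where it was at the start of the episode below 0.02 m); the robot touches nothing.
It fails at once if a steel fitting is shifted by more than 20 mm (distance of any of steel_tee, steel_flange from where it was at the start of the episode above 0.02 m).
It fails at once if a brass fitting is dropped (moves faster than 0.8 m/s while no finger touches it) ((linear speed of brass_tee above 0.8 m/s and contact force between the fingers and brass_tee below 0.01 N) or (linear speed of brass_elbow above 0.8 m/s and contact force between the fingers and brass_elbow below 0.01 N) or (linear speed of brass_hex above 0.8 m/s and contact force between the fingers and brass_hex below 0.01 N) or (linear speed of brass_flange above 0.8 m/s and contact force between the fingers and brass_flange below 0.01 N)).
It also fails if it takes over 106 s, if anything falls off the work surface, if the arm or the gripper's body presses on something with over 40 N, if the wrist force passes 120 N, or if a joint passes its speed limit or range.

## Working session

There is one attempt and no reset: what is moved stays moved. The work goes in short steps, Python scripts to look and compute and a tool call to move; the robot and the scene stay as the last step left them, time stands still between calls to the robot, and variables do not carry over. Pictures are saved under pics/ and viewed, at most 14 in all, crops included, and the job is handed in when it is done.

Besides the shell and the picture viewer there is one more tool, called after "Request:" as name([rows], argument=value, ...), one row to a line, values as JSON. step_arm: Moves the arm, as the interface text tells. Its arguments: {"type":"object","properties":{"rows":{"type":"array"},"jaw":{"type":"number"},"squeeze":{"type":"number"}},"required":["rows"]}

```bash
ls; mkdir -p pics
python3 - <<'E'
from rig import *
import cv2
o=get_obs();print({k:o[k] for k in ('time','position','tool_rot','grip_width','ft_force')},robot.tip_extent)
for n in('top','side'):
    c=camera(n);cv2.imwrite(f'pics/{n}0.png',c['pixels']);print(n,c['fov_y'],c['cx'],c['cy'],c['k1'],c['extrinsics'])
    for l in ['brass_tee','brass_elbow','brass_hex','brass_flange','steel_tee','steel_flange','bin_red','bin_blue','bin_yellow','bin_black']:
        print(l,[([round(float(v)) for v in d['extent']],round(d['confidence'],2)) for d in cut_out(l,n)])
E
```

```text
pics
{'time': 0.0, 'position': array([0.27877983, 0.55899431, 0.40380472]), 'tool_rot': array([ 2.29313855e-01,  9.73351970e-01, -9.66789728e-04, -4.04794939e-04]), 'grip_width': 0.08704039095570239, 'ft_force': array([-0.07220458,  0.19105882,  0.40478797])} 0.1822
top 56.25559224971835 325.0919060380927 202.87023149396651 0.0072035950872938155 [[ 1.10241313e-02  9.76331779e-01 -2.15997051e-01  3.93649009e-01]
 [-9.99939104e-01  1.06542567e-02 -2.87675483e-03  1.12530828e-02]
 [-5.07379128e-04  2.16015612e-01  9.76389778e-01  8.21844024e-01]
 [ 0.00000000e+00  0.00000000e+00  0.00000000e+00  1.00000000e+00]]
brass_tee [([305, 249, 27, 25], 0.92)]
brass_elbow [([474, 270, 28, 40], 0.64)]
brass_hex [([417, 259, 16, 19], 0.55)]
brass_flange [([194, 262, 31, 30], 0.68)]
steel_tee [([359, 257, 30, 22], 0.75)]
steel_flange [([251, 255, 29, 27], 0.57)]
bin_red [([280, 167, 64, 75], 0.9), ([459, 182, 63, 67], 0.4)]
bin_blue [([377, 156, 56, 74], 0.95)]
bin_yellow [([460, 182, 62, 67], 0.8)]
bin_black [([380, 156, 54, 73], 0.21)]
side 57.202945975339006 314.56396655562185 191.6632642390429 -0.08294482857972359 [[ 0.85537398  0.38281668 -0.34897958  0.29156145]
 [-0.51792734  0.6199257  -0.58944329 -0.47671291]
 [-0.00930731  0.68494052  0.72853954  0.62474268]
 [ 0.          0.          0.          1.        ]]
brass_tee [([263, 200, 29, 25], 0.81)]
brass_elbow [([338, 343, 63, 39], 0.61)]
brass_hex [([307, 284, 20, 24], 0.97)]
brass_flange [([212, 147, 20, 20], 0.67)]
steel_tee [([282, 233, 30, 30], 0.96)]
steel_flange [([234, 171, 29, 22], 0.74), ([307, 284, 19, 27], 0.43)]
bin_red [([319, 156, 72, 66], 0.76), ([418, 283, 104, 95], 0.2)]
bin_blue [([378, 210, 78, 68], 0.8)]
bin_yellow [([416, 283, 100, 98], 0.83)]
bin_black [([271, 126, 62, 50], 0.89), ([237, 171, 23, 20], 0.36)]
```

Run:
```python
import cv2
a=cv2.imread('pics/top0.png')[100:310,150:520];cv2.imwrite('pics/top0c.png',cv2.resize(a,None,fx=2.1,fy=2.1,interpolation=2))
```

```text
(no output)
```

View pics/side0.png

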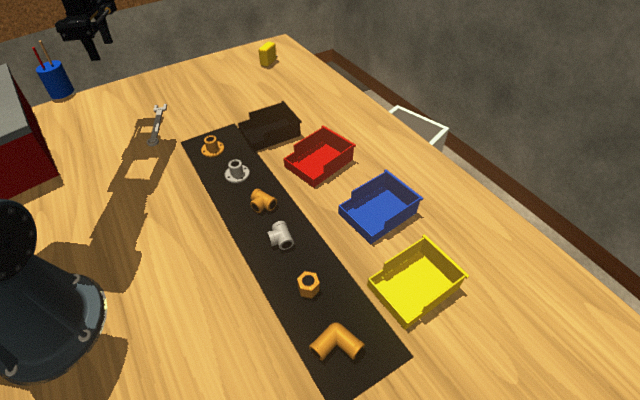

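View pics/top0c.png

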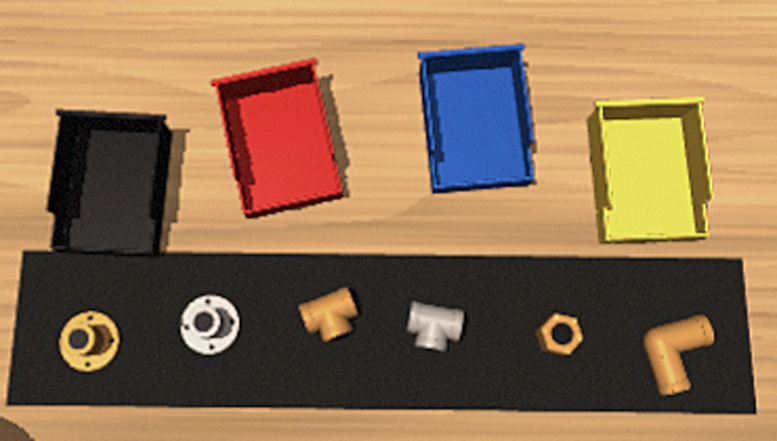

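The pictures show every fitting and bin clear of the others. In the top crop, left to right, the fittings are brass flange (88,340), steel flange (210,323), brass tee (330,312), steel tee (435,325), hex (560,333) and elbow (680,350). The bins are black (110,180), red (280,138), blue (475,118) and yellow (652,172), with their low fronts towards the robot.

```bash
cat > h.py <<'E'
import numpy as np, cv2
from rig import *
from scipy.optimize import least_squares
def cloud(n):
    c=camera(n);D=c['depth'];h,w=D.shape;f=h/2/np.tan(np.radians(c['fov_y']/2))
    K=np.array([[f,0,c['cx']],[0,f,c['cy']],[0,0,1.]])
    uv=np.stack(np.meshgrid(np.arange(w),np.arange(h)),-1).reshape(-1,1,2).astype(float)
    s=cv2.undistortPoints(uv,K,np.array([c['k1'],0,0,0,0.]))[:,0]
    d=D.reshape(-1,1);P=np.c_[s[:,:1]*d,-s[:,1:]*d,-d]
    E=c['extrinsics'];W=P@E[:3,:3].T+E[:3,3];W[d[:,0]==0]=np.nan
    return W.reshape(h,w,3),c
def box(p,c,hf):
    q=abs(p-np.array(c))-np.array(hf);return np.linalg.norm(np.maximum(q,0),axis=1)+np.minimum(q.max(1),0)
def cyl(p,a,b,r):
    a=np.array(a,float);b=np.array(b,float);L=np.linalg.norm(b-a);u=(b-a)/L;t=(p-a)@u
    q=np.c_[np.linalg.norm(p-a-t[:,None]*u,axis=1)-r,abs(t-L/2)-L/2]
    return np.linalg.norm(np.maximum(q,0),axis=1)+np.minimum(q.max(1),0)
U=lambda *s:np.min(s,axis=0)
def tee(p):return U(cyl(p,(-26,0,15),(26,0,15),15),cyl(p,(0,0,15),(0,28,15),15))
def elbow(p):
    c=-17.5;return U(cyl(p,(c,c,15),(32.5,c,15),15),cyl(p,(c,c,15),(c,32.5,15),15),np.linalg.norm(p-[c,c,15],axis=1)-15)
def hexa(p):
    a=np.radians([0,60,120]);return np.max([*(abs(p[:,0]*np.cos(t)+p[:,1]*np.sin(t))-18 for t in a),abs(p[:,2]-15)-15],axis=0)
def flange(p):return U(cyl(p,(0,0,0),(0,0,6),30),cyl(p,(0,0,0),(0,0,36),16))
def bin_(p):
    return U(box(p,(0,0,1.5),(70,53,1.5)),box(p,(68.5,0,25),(1.5,53,25)),box(p,(-68.5,0,14),(1.5,53,14)),
     *[U(box(p,(17.5,s*51.5,25),(52.5,1.5,25)),box(p,(-52.5,s*51.5,14),(17.5,1.5,14))) for s in(1,-1)])
def fit(P,sdf,seed,rad,z0,zmin,yaws):
    best=None
    for k in range(2):
        Q=P[(np.linalg.norm(P[:,:2]-seed[:2],axis=1)<rad)&(P[:,2]>zmin)&(P[:,2]<.07)]
        if len(Q)>4000:Q=Q[::len(Q)//4000+1]
        def res(v):
            c,s=np.cos(v[2]),np.sin(v[2]);d=Q*1000-[v[0],v[1],z0]
            return sdf(np.c_[c*d[:,0]+s*d[:,1],-s*d[:,0]+c*d[:,1],d[:,2]])
        rs=[least_squares(res,[seed[0]*1000,seed[1]*1000,y],loss='soft_l1',x_scale=[10,10,.3],diff_step=1e-4) for y in yaws]
        best=min(rs,key=lambda r:r.cost);seed=best.x[:2]/1000
    return best.x[0]/1000,best.x[1]/1000,np.degrees(best.x[2]),best.cost/len(Q),len(Q)
SH=dict(tee=tee,elbow=elbow,hex=hexa,flange=flange,bin=bin_)
E
cat > look.py <<'E'
from h import *
T,_=cloud('top');S,_=cloud('side')
seeds=dict(brass_flange=(88,340),steel_flange=(210,323),brass_tee=(330,312),steel_tee=(435,325),brass_hex=(572,345),brass_elbow=(680,340),bin_black=(110,180),bin_red=(280,138),bin_blue=(475,118),bin_yellow=(652,172))
for n,C in(('T',T),('S',S)):
  P=C.reshape(-1,3);P=P[~np.isnan(P[:,0])]
  for k,(x,y) in seeds.items():
    s=T[round(100+y/2.1),round(150+x/2.1)]
    a,b=k.split('_');bn=a=='bin'
    sdf=bin_ if bn else SH[b]
    ys=np.radians([-25,0,25] if bn else [0,30] if b=='hex' else [0] if b=='flange' else range(-180,180,45))
    r=fit(P,sdf,s,.1 if bn else .045 if b!='elbow' else .055,0 if bn else 3,.008 if bn else .008,ys)
    print(n,k,np.round(s,3),np.round(r,3))
E
python3 look.py
```

```text
T brass_flange [0.439 0.287 0.039] [4.42e-01 3.00e-01 0.00e+00 4.15e-01 4.35e+02]
T steel_flange [0.456 0.169 0.037] [4.60e-01 1.75e-01 0.00e+00 3.89e-01 3.99e+02]
T brass_tee [0.468 0.05  0.033] [4.74000e-01 5.30000e-02 1.12262e+02 5.11000e-01 4.56000e+02]
T steel_tee [ 0.457 -0.055  0.032] [ 4.6500e-01 -5.6000e-02  8.0221e+01  4.3900e-01  4.6500e+02]
T brass_hex [ 0.44  -0.19   0.032] [ 4.5200e-01 -1.8100e-01  4.7258e+01  4.5800e-01  3.0900e+02]
T brass_elbow [ 0.445 -0.299  0.031] [ 4.34000e-01 -3.04000e-01 -1.64888e+02  4.79000e-01  7.29000e+02]
T bin_black [0.611 0.293 0.001] [ 6.010e-01  2.840e-01 -2.341e+00  2.450e-01  1.342e+03]
T bin_red [0.661 0.111 0.   ] [6.530e-01 1.080e-01 1.356e+01 2.040e-01 9.030e+02]
T bin_blue [ 0.687 -0.102  0.003] [ 6.770e-01 -1.010e-01  5.690e+00  1.840e-01  1.063e+03]
T bin_yellow [ 0.627 -0.292  0.001] [ 6.210e-01 -2.810e-01  2.742e+00  1.990e-01  1.404e+03]
S brass_flange [0.439 0.287 0.039] [  0.44    0.299   0.      0.467 294.   ]
S steel_flange [0.456 0.169 0.037] [4.57e-01 1.77e-01 0.00e+00 3.89e-01 3.68e+02]
S brass_tee [0.468 0.05  0.033] [4.72000e-01 5.40000e-02 1.12784e+02 3.50000e-01 4.33000e+02]
S steel_tee [ 0.457 -0.055  0.032] [ 4.6300e-01 -5.5000e-02  8.0426e+01  3.3400e-01  5.1600e+02]
S brass_hex [ 0.44  -0.19   0.032] [ 4.5000e-01 -1.8000e-01 -1.2286e+01  3.0800e-01  4.3900e+02]
S brass_elbow [ 0.445 -0.299  0.031] [ 4.3200e-01 -3.0300e-01  1.9523e+02  3.4900e-01  1.1530e+03]
S bin_black [0.611 0.293 0.001] [ 5.990e-01  2.850e-01 -2.199e+00  3.690e-01  1.354e+03]
S bin_red [0.661 0.111 0.   ] [6.5100e-01 1.0900e-01 1.3578e+01 3.2200e-01 1.5410e+03]
S bin_blue [ 0.687 -0.102  0.003] [ 6.760e-01 -9.900e-02  5.822e+00  2.800e-01  1.818e+03]
S bin_yellow [ 0.627 -0.292  0.001] [ 6.200e-01 -2.800e-01  3.021e+00  2.650e-01  2.107e+03]
```

Both cameras agree to within 2 mm. I start with the brass flange, moving above it and turning the closing line from 63.5° to −2.3°, the black bin's x axis.

Request:
step_arm([
  [0.0162,-0.026,-0.0104,0,0,-6.6],
  [0.0162,-0.026,-0.0104,0,0,-6.6],
  [0.0162,-0.026,-0.0104,0,0,-6.6],
  [0.0162,-0.026,-0.0104,0,0,-6.6],
  [0.0162,-0.026,-0.0104,0,0,-6.6],
  [0.0162,-0.026,-0.0104,0,0,-6.6],
  [0.0162,-0.026,-0.0104,0,0,-6.6],
  [0.0162,-0.026,-0.0104,0,0,-6.6],
  [0.0162,-0.026,-0.0104,0,0,-6.6],
  [0.0162,-0.026,-0.0104,0,0,-6.4],
  [0,0,0,0,0,0],
  [0,0,0,0,0,0],
], jaw=0.087)

```text
time: 2.7
position: [0.4409, 0.2996, 0.301]
tool_rot: [0.721, 0.693, 0.0, -0.0]
ft_force: [-0.9, -1.1, 0.3]
grip_width: 0.0871
grip_force: 0.0
```

Request:
step_arm([
  [0,0,-0.03,0,0,0],
  [0,0,-0.03,0,0,0],
  [0,0,-0.025,0,0,0],
  [0,0,-0.012,0,0,0],
  [0,0,-0.01,0,0,0],
  [0,0,0,0,0,0],
  [0,0,0,0,0,0],
])

```text
time: 3.58
position: [0.4412, 0.2995, 0.1944]
tool_rot: [0.721, 0.693, 0.001, 0.0]
ft_force: [-1.1, 0.2, 0.3]
grip_width: 0.0874
grip_force: 0.0
```

Request:
step_arm([
  [0,0,0,0,0,0],
  [0,0,0,0,0,0],
  [0,0,0,0,0,0],
  [0,0,0,0,0,0],
  [0,0,0,0,0,0],
  [0,0,0,0,0,0],
  [0,0,0,0,0,0],
  [0,0,0,0,0,0],
], jaw=0.0, squeeze=40)

```text
time: 4.58
position: [0.4409, 0.2992, 0.1937]
tool_rot: [0.721, 0.693, -0.0, -0.0]
ft_force: [-0.8, -0.2, -0.3]
grip_width: 0.0312
grip_force: 40.0
```

Request:
step_arm([
  [0,0,0.01,0,0,0],
  [0,0,0.035,0,0,0],
  [0,0,0.035,0,0,0],
  [0.02,-0.002,0,0,0,0],
  [0.04,-0.004,0,0,0,0],
  [0.04,-0.004,0,0,0,0],
  [0.04,-0.003,0,0,0,0],
  [0.019,-0.002,0,0,0,0],
  [0,0,0,0,0,0],
  [0,0,0,0,0,0],
])

```text
time: 5.82
position: [0.5986, 0.2843, 0.2734]
tool_rot: [0.721, 0.693, -0.001, -0.001]
ft_force: [-1.4, -0.3, -2.1]
grip_width: 0.0308
grip_force: 40.0
```

Request:
step_arm([
  [0,0,-0.03,0,0,0],
  [0,0,-0.03,0,0,0],
  [0,0,-0.012,0,0,0],
  [0,0,-0.004,0,0,0],
  [0,0,-0.002,0,0,0],
  [0,0,-0.001,0,0,0],
  [0,0,0,0,0,0],
  [0,0,0,0,0,0],
])

```text
time: 6.82
position: [0.6001, 0.2843, 0.1952]
tool_rot: [0.721, 0.693, 0.0, 0.0]
ft_force: [-0.3, 0.0, -1.4]
grip_width: 0.0312
grip_force: 40.0
```

Request:
step_arm([
  [0,0,-0.001,0,0,0],
  [0,0,-0.0005,0,0,0],
  [0,0,0,0,0,0],
])

```text
time: 7.2
position: [0.6001, 0.2842, 0.1937]
tool_rot: [0.721, 0.693, 0.0, 0.0]
ft_force: [-1.2, 0.1, 2.5]
grip_width: 0.0312
grip_force: 40.0
```

Force has come up to +2.5 N, so it is seated. I release and rise.

Request:
step_arm([
  [0,0,0,0,0,0],
  [0,0,0,0,0,0],
  [0,0,0,0,0,0],
  [0,0,0,0,0,0],
  [0,0,0.03,0,0,0],
  [0,0,0.05,0,0,0],
  [0,0,0.026,0,0,0],
  [0,0,0,0,0,0],
], jaw=0.06)

```text
time: 8.2
position: [0.6008, 0.2845, 0.302]
tool_rot: [0.721, 0.693, 0.003, 0.001]
ft_force: [0.5, -0.3, -1.4]
grip_width: 0.0602
grip_force: 0.0
```

Request:
step_arm([
  [-0.0164,-0.029,0,0,0,-8.2],
  [-0.0164,-0.029,0,0,0,-8.2],
  [-0.0164,-0.029,0,0,0,-8.2],
  [-0.0164,-0.029,0,0,0,-8.2],
  [-0.0164,-0.029,0,0,0,-8.2],
  [-0.0164,-0.029,0,0,0,-8.2],
  [-0.0164,-0.029,0,0,0,-8.0],
  [-0.0164,-0.029,0,0,0,-8.0],
  [0,0,0,0,0,0],
  [0,0,-0.03,0,0,0],
  [0,0,0,0,0,0],
  [0,0,0,0,0,0],
], jaw=0.08)

```text
time: 9.7
position: [0.4691, 0.0528, 0.2692]
tool_rot: [0.981, 0.196, -0.0, -0.0]
ft_force: [0.1, -0.6, -0.6]
grip_width: 0.08
grip_force: 0.0
```

Request:
step_arm([
  [0,0,-0.03,0,0,0],
  [0,0,-0.03,0,0,0],
  [0,0,-0.014,0,0,0],
  [0,0,-0.008,0,0,0],
  [0,0,0,0,0,0],
  [0,0,0,0,0,0],
])

```text
time: 10.45
position: [0.4691, 0.0523, 0.1879]
tool_rot: [0.981, 0.195, 0.001, 0.0]
ft_force: [-0.4, -0.2, 0.1]
grip_width: 0.08
grip_force: 0.0
```

Request:
step_arm([
  [0,0,0,0,0,0],
  [0,0,0,0,0,0],
  [0,0,0,0,0,0],
  [0,0,0,0,0,0],
  [0,0,0,0,0,0],
  [0,0,0,0,0,0],
  [0,0,0,0,0,0],
], jaw=0.0)

```text
time: 11.32
position: [0.4688, 0.0522, 0.1873]
tool_rot: [0.981, 0.195, 0.0, 0.0]
ft_force: [-0.3, 0.7, 2.4]
grip_width: 0.0518
grip_force: 40.0
```

Request:
step_arm([
  [0,0,0.01,0,0,0],
  [0,0,0.035,0,0,0],
  [0,0,0.035,0,0,0],
  [0.0229,0.007,0,0,0,10],
  [0.0229,0.007,0,0,0,10],
  [0.0229,0.007,0,0,0,10],
  [0.0229,0.007,0,0,0,10],
  [0.0229,0.007,0,0,0,10],
  [0.0229,0.007,0,0,0,10.2],
  [0.0229,0.007,0,0,0,10.2],
  [0.0229,0.007,0,0,0,10.5],
])

```text
time: 12.7
position: [0.6521, 0.1086, 0.267]
tool_rot: [0.617, 0.787, -0.001, -0.001]
ft_force: [0.3, 0.0, -0.8]
grip_width: 0.0519
grip_force: 40.0
```

Request:
step_arm([
  [0,0,0,0,0,0],
  [0,0,0,0,0,0],
  [0,0,-0.03,0,0,0],
  [0,0,-0.03,0,0,0],
  [0,0,-0.012,0,0,0],
  [0,0,-0.004,0,0,0],
  [0,0,-0.002,0,0,0],
  [0,0,0,0,0,0],
  [0,0,0,0,0,0],
])

```text
time: 13.82
position: [0.6523, 0.1083, 0.1901]
tool_rot: [0.62, 0.785, 0.0, 0.001]
ft_force: [0.7, -0.0, -2.1]
grip_width: 0.0515
grip_force: 40.0
```

Request:
step_arm([
  [0,0,-0.001,0,0,0],
  [0,0,-0.001,0,0,0],
  [0,0,-0.0005,0,0,0],
  [0,0,0,0,0,0],
])

```text
time: 14.32
position: [0.652, 0.1083, 0.1874]
tool_rot: [0.62, 0.785, 0.0, 0.0]
ft_force: [-1.2, -0.0, 4.4]
grip_width: 0.0516
grip_force: 40.0
```

Seated at 4.4 N. I release and rise.

Request:
step_arm([
  [0,0,0,0,0,0],
  [0,0,0,0,0,0],
  [0,0,0,0,0,0],
  [0,0,0.02,0,0,0],
  [0,0,0.05,0,0,0],
  [0,0,0.03,0,0,0],
  [0,0,0,0,0,0],
], jaw=0.068)

```text
time: 15.2
position: [0.6532, 0.1083, 0.2913]
tool_rot: [0.62, 0.785, 0.003, 0.003]
ft_force: [1.1, 0.0, 0.2]
grip_width: 0.0682
grip_force: 0.0
```

Request:
step_arm([
  [-0.0201,-0.0289,0,0,0,-2.6],
  [-0.0201,-0.0289,0,0,0,-2.6],
  [-0.0201,-0.0289,0,0,0,-2.6],
  [-0.0201,-0.0289,0,0,0,-2.6],
  [-0.0201,-0.0289,0,0,0,-2.6],
  [-0.0201,-0.0289,0,0,0,-2.6],
  [-0.0201,-0.0289,0,0,0,-2.6],
  [-0.0201,-0.0289,0,0,0,-2.6],
  [-0.0201,-0.0289,0,0,0,-2.6],
  [-0.0201,-0.0289,0,0,0,-2.6],
  [0,0,-0.02,0,0,0],
  [0,0,0,0,0,0],
], jaw=0.075)

```text
time: 16.7
position: [0.4501, -0.1808, 0.2656]
tool_rot: [0.781, 0.625, -0.001, -0.002]
ft_force: [-0.8, 0.1, 1.1]
grip_width: 0.075
grip_force: 0.0
```

Request:
step_arm([
  [0,0,-0.03,0,0,0],
  [0,0,-0.03,0,0,0],
  [0,0,-0.012,0,0,0],
  [0,0,-0.007,0,0,0],
  [0,0,0,0,0,0],
  [0,0,0,0,0,0],
])

```text
time: 17.45
position: [0.4512, -0.1808, 0.1885]
tool_rot: [0.78, 0.625, 0.0, 0.001]
ft_force: [-0.3, -0.2, 0.6]
grip_width: 0.0751
grip_force: 0.0
```

Request:
step_arm([
  [0,0,0,0,0,0],
  [0,0,0,0,0,0],
  [0,0,0,0,0,0],
  [0,0,0,0,0,0],
  [0,0,0,0,0,0],
  [0,0,0,0,0,0],
  [0,0,0,0,0,0],
], jaw=0.0)

```text
time: 18.32
position: [0.451, -0.1808, 0.1878]
tool_rot: [0.781, 0.625, -0.0, -0.0]
ft_force: [-0.3, 0.1, 0.5]
grip_width: 0.0354
grip_force: 40.0
```

Request:
step_arm([
  [0,0,0.01,0,0,0],
  [0,0,0.035,0,0,0],
  [0,0,0.035,0,0,0],
  [0.0283,-0.0166,0,0,0,2.6],
  [0.0283,-0.0166,0,0,0,2.6],
  [0.0283,-0.0166,0,0,0,2.6],
  [0.0283,-0.0166,0,0,0,2.6],
  [0.0283,-0.0166,0,0,0,2.6],
  [0.0283,-0.0166,0,0,0,2.4],
  [0,0,0,0,0,0],
  [0,0,0,0,0,0],
])

```text
time: 19.7
position: [0.6199, -0.2797, 0.2673]
tool_rot: [0.69, 0.724, -0.0, -0.001]
ft_force: [-0.1, 1.0, -1.9]
grip_width: 0.0357
grip_force: 40.0
```

Request:
step_arm([
  [0,0,-0.03,0,0,0],
  [0,0,-0.03,0,0,0],
  [0,0,-0.012,0,0,0],
  [0,0,-0.004,0,0,0],
  [0,0,-0.002,0,0,0],
  [0,0,-0.001,0,0,0],
  [0,0,0,0,0,0],
  [0,0,0,0,0,0],
])

```text
time: 20.7
position: [0.6209, -0.2804, 0.1892]
tool_rot: [0.69, 0.724, 0.0, 0.0]
ft_force: [0.2, 0.1, -1.9]
grip_width: 0.0358
grip_force: 40.0
```

Request:
step_arm([
  [0,0,-0.001,0,0,0],
  [0,0,-0.0005,0,0,0],
  [0,0,0,0,0,0],
  [0,0,0,0,0,0],
])

```text
time: 21.2
position: [0.6209, -0.2804, 0.1878]
tool_rot: [0.69, 0.724, 0.0, 0.0]
ft_force: [-0.4, 0.7, 3.8]
grip_width: 0.0357
grip_force: 40.0
```

Request:
step_arm([
  [0,0,0,0,0,0],
  [0,0,0,0,0,0],
  [0,0,0,0,0,0],
  [0,0,0,0,0,0],
  [0,0,0.03,0,0,0],
  [0,0,0.05,0,0,0],
  [0,0,0.02,0,0,0],
  [0,0,0,0,0,0],
], jaw=0.06)

```text
time: 22.2
position: [0.6212, -0.2805, 0.2888]
tool_rot: [0.69, 0.724, 0.0, 0.002]
ft_force: [0.3, 0.3, 0.7]
grip_width: 0.0601
grip_force: 0.0
```

Request:
step_arm([
  [-0.0259,-0.0013,0,0,0,-9.7],
  [-0.0259,-0.0013,0,0,0,-9.7],
  [-0.0259,-0.0013,0,0,0,-9.7],
  [-0.0259,-0.0013,0,0,0,-9.7],
  [-0.0259,-0.0013,0,0,0,-9.7],
  [-0.0259,-0.0013,0,0,0,-9.7],
  [-0.0259,-0.0013,0,0,0,-9.7],
  [-0.0259,-0.0013,0,0,0,-9.9],
  [0,0,-0.02,0,0,0],
  [0,0,0,0,0,0],
  [0,0,0,0,0,0],
])

```text
time: 23.58
position: [0.4137, -0.2906, 0.2666]
tool_rot: [0.991, 0.131, -0.0, -0.001]
ft_force: [-0.6, 0.1, 0.1]
grip_width: 0.06
grip_force: 0.0
```

Request:
step_arm([
  [0,0,-0.03,0,0,0],
  [0,0,-0.03,0,0,0],
  [0,0,-0.012,0,0,0],
  [0,0,-0.0085,0,0,0],
  [0,0,0,0,0,0],
  [0,0,0,0,0,0],
])

```text
time: 24.32
position: [0.4139, -0.2909, 0.1874]
tool_rot: [0.991, 0.13, 0.0, 0.001]
ft_force: [0.3, 0.3, -0.3]
grip_width: 0.0601
grip_force: 0.0
```

Request:
step_arm([
  [0,0,0,0,0,0],
  [0,0,0,0,0,0],
  [0,0,0,0,0,0],
  [0,0,0,0,0,0],
  [0,0,0,0,0,0],
  [0,0,0,0,0,0],
  [0,0,0,0,0,0],
], jaw=0.0)

```text
time: 25.2
position: [0.4135, -0.2906, 0.1868]
tool_rot: [0.991, 0.13, -0.0, -0.0]
ft_force: [-1.3, 0.3, 3.2]
grip_width: 0.029
grip_force: 40.0
```

Request:
step_arm([
  [0,0,0.01,0,0,0],
  [0,0,0.035,0,0,0],
  [0,0,0.035,0,0,0],
  [0,0,0,0,0,0],
  [0,0,0,0,0,0],
])

```text
time: 25.82
position: [0.4133, -0.2905, 0.2665]
tool_rot: [0.991, 0.13, -0.0, -0.0]
ft_force: [-0.6, -0.1, -1.5]
grip_width: 0.0291
grip_force: 40.0
```

Run:
```python
from rig import *
import cv2
a=camera('side')['pixels'];cv2.imwrite('pics/side1.png',a[80:400,180:500].repeat(1,0));
cv2.imwrite('pics/side1.png',cv2.resize(a[80:400,180:500],None,fx=1.8,fy=1.8))
```

```text
(no output)
```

View pics/side1.png

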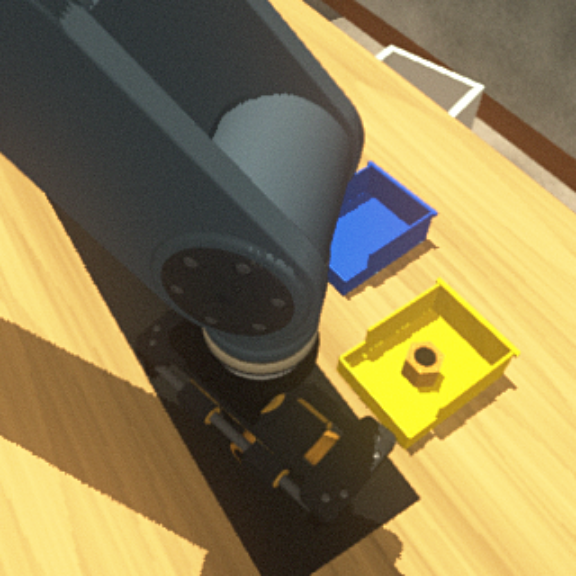

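The hex stands upright in the yellow bin at (425,365), and the elbow is held under the gripper, partly visible near (320,430). I carry the elbow to blue.

Request:
step_arm([
  [0.0254,0.018,0,0,0,8],
  [0.0254,0.018,0,0,0,8],
  [0.0254,0.018,0,0,0,8],
  [0.0254,0.018,0,0,0,8],
  [0.0254,0.018,0,0,0,8],
  [0.0254,0.018,0,0,0,8],
  [0.0254,0.018,0,0,0,8],
  [0.0254,0.018,0,0,0,8],
  [0.0254,0.018,0,0,0,8],
  [0.0254,0.0185,0,0,0,8.7],
  [0,0,0,0,0,0],
  [0,0,0,0,0,0],
])

```text
time: 27.38
position: [0.6667, -0.1102, 0.2649]
tool_rot: [0.671, 0.741, -0.001, -0.002]
ft_force: [-0.2, -0.4, -1.9]
grip_width: 0.0287
grip_force: 40.0
```

Request:
step_arm([
  [0,0,-0.03,0,0,0],
  [0,0,-0.03,0,0,0],
  [0,0,-0.012,0,0,0],
  [0,0,-0.004,0,0,0],
  [0,0,-0.002,0,0,0],
  [0,0,-0.001,0,0,0],
  [0,0,0,0,0,0],
  [0,0,0,0,0,0],
])

```text
time: 28.38
position: [0.6678, -0.1102, 0.1883]
tool_rot: [0.671, 0.741, 0.0, 0.0]
ft_force: [0.4, -0.5, -2.5]
grip_width: 0.0291
grip_force: 40.0
```

Request:
step_arm([
  [0,0,-0.001,0,0,0],
  [0,0,-0.0005,0,0,0],
  [0,0,0,0,0,0],
  [0,0,0,0,0,0],
])

```text
time: 28.88
position: [0.6677, -0.1103, 0.1869]
tool_rot: [0.671, 0.741, 0.0, 0.0]
ft_force: [-0.3, 0.1, 4.0]
grip_width: 0.0291
grip_force: 40.0
```

Seated. I release, rise and back away so both cameras can see everything.

Request:
step_arm([
  [0,0,0,0,0,0],
  [0,0,0,0,0,0],
  [0,0,0,0,0,0],
  [0,0,0,0,0,0],
  [0,0,0.03,0,0,0],
  [0,0,0.05,0,0,0],
  [0,0,0.05,0,0,0],
  [0,0,0.05,0,0,0],
], jaw=0.05)

```text
time: 29.88
position: [0.6674, -0.1102, 0.3677]
tool_rot: [0.671, 0.741, -0.0, -0.0]
ft_force: [0.6, 0.5, -0.2]
grip_width: 0.0501
grip_force: 0.0
```

Request:
step_arm([
  [-0.03,0.05,0,0,0,0],
  [-0.03,0.05,0,0,0,0],
  [-0.03,0.05,0,0,0,0],
  [-0.03,0.05,0,0,0,0],
  [-0.03,0.05,0,0,0,0],
  [-0.03,0.05,0,0,0,0],
  [-0.03,0.05,0,0,0,0],
  [-0.03,0.05,0,0,0,0],
  [-0.03,0.05,0,0,0,0],
  [-0.03,0.06,0,0,0,0],
  [-0.03,0.06,0,0,0,0],
  [-0.04,0.06,0,0,0,0],
])

```text
time: 31.38
position: [0.3061, 0.5055, 0.3664]
tool_rot: [0.671, 0.741, 0.001, 0.0]
ft_force: [0.4, 0.4, 0.9]
grip_width: 0.0496
grip_force: 0.0
```

Request:
step_arm([
  [0,0,0,0,0,0],
  [0,0,0,0,0,0],
  [0,0,0,0,0,0],
  [0,0,0,0,0,0],
])

```text
time: 31.88
position: [0.3081, 0.5024, 0.3663]
tool_rot: [0.672, 0.74, -0.0, 0.0]
ft_force: [-0.2, -0.7, 0.1]
grip_width: 0.0502
grip_force: 0.0
```

Run:
```python
from rig import *
import cv2
cv2.imwrite('pics/side2.png',camera('side')['pixels'])
a=camera('top')['pixels'][100:310,150:520];cv2.imwrite('pics/top2.png',cv2.resize(a,None,fx=2.1,fy=2.1,interpolation=2))
```

```text
(no output)
```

View pics/side2.png

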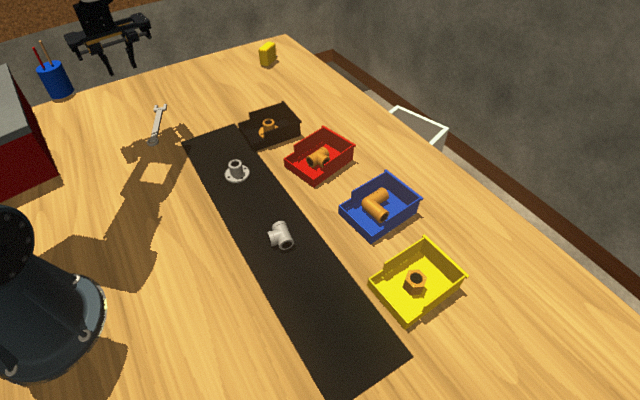

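View pics/top2.png

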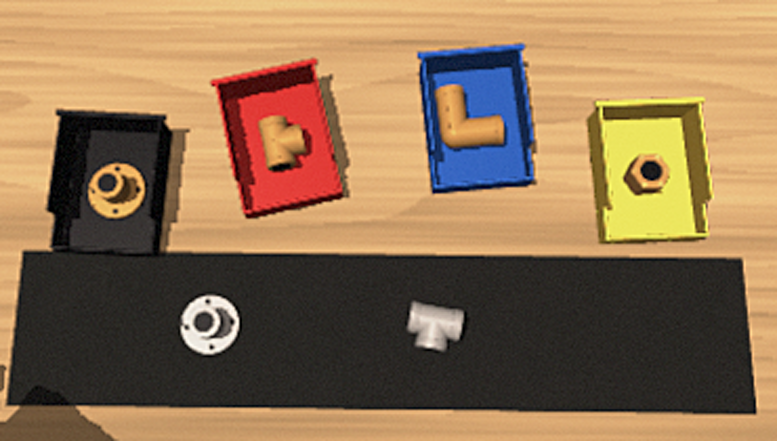

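The top crop shows every brass fitting lying flat and central in its own bin: flange (117,190), tee (282,142), elbow (470,120), hex (648,172). The steel fittings have not moved, at (210,323) and (435,325).

```bash
python3 -c "
from rig import *
print(hand_in())"
```

```text
the job is handed in; nothing more can be done
None
```

All four brass fittings are in their own bins, flat and the right way up, the steel tee and steel flange haven't moved, and the job was handed in at about 32 s of the 106 s; the hand-in returned no verdict.

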